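# Slide the tall jar into the gap in the row

### The job

Push the tall glass jar across the hob, with the fingers low down near its foot so that it slides upright and never tips or leaves the surface, into the gap between the two short glass jars, so that all three stand in one straight row with clear space between them. Do not grasp or lift it; leave the short jars, the cream vase and the other things where they stand, and finish with the hand clear.

Things in the scene. Friction and masses are not known exactly. Their poses are not given: they have to be found in the camera images.
- tall_jar: the one tall clear glass storage jar, part filled with pebbles, with a flat glass lid: a round upright cylinder 65 mm across and 202 mm high, 0.55 to 1.0 kg, loose on the hob. Origin at the centre of its underside, z axis up along the jar. It stands to the right of the row of short jars, either nearer to or farther from the robot than the vase. If pushed higher than about 45 mm above the hob it may tip over; a level push near the foot slides it
- near_jar: short glass jar with pebbles and a glass lid, 66 mm across and 127 mm high, loose, 0.5 kg; the end of the row nearer to the robot, on the left half of the hob. Origin at the centre of its underside
- far_jar: short glass jar with pebbles, glass lid and clips, 69 x 77 mm across and 132 mm high, loose, 0.7 kg; the end of the row farther from the robot. Origin at the centre of its underside. The two short jars stand 230 to 250 mm apart, centre to centre, the line between them running away from the robot, turned by up to about 15 degrees; the tall jar belongs midway between them, on that line
- vase: tall cream stoneware vase, a bystander, 62 mm (x) x 77 mm (y) and 173 mm high, loose; stands to the right of the row of short jars, about 110 to 180 mm nearer or farther than the tall jar. Origin at the centre of its underside
- tin: low round lidded tin, 66 mm across and 45 mm high, a loose bystander on the worktop to the left of the row. Origin at the centre of its underside
- dish: small oval dark dish, 65 x 118 mm and 17 mm high, a loose bystander on the worktop to the left of the row. Origin at the centre of its underside
- shell: small thin pale bowl, 72 x 77 mm and 28 mm high, a loose bystander at the back of the hob. Origin at the centre of its underside. Wall cupboards hang about 450 mm above the surface at the back left and back right, either side of the hob (about x over 0.6 m with y over 0.25 m or under -0.5 m): keep the arm clear of them

How it is judged:
By the outcome, as a careful person would: the job done as asked, in the order asked, and still so for the second after the job is handed in, with the robot touching nothing.
It also fails if it takes over 51 s, if anything falls off the work surface, if the arm or the gripper's body presses on something with over 40 N, if the wrist force passes 120 N, or if a joint passes its speed limit or range.

### The arm

A 6-joint arm with a two-finger parallel gripper is mounted at the origin on a cart in front of the work surface, level with it; the furniture and walls round the work are solid. World frame = base frame: x ahead of the robot, y to its left, z up, the work surface at z = 0. Lengths are in m, angles in rad, forces in N, time in s.
With the tool pointing down it reaches from about 0.3 to 0.775 m from the base axis. Payload 14.6 kg.
Tool frame: the origin (TCP) lies between the finger pads; the fingertips stand 14 mm ahead of it and the grasp point (between the pads) lies 5 mm behind it; z points along the fingers, y is the line along which they close (so a half turn about z gives the same grasp; the last joint's range is limited). The gripper opens to 94 mm and grips with 3 to 60 N. Pads are 16 mm wide; open, the fingers measure 119 mm over their backs; the gripper's body (75 mm by 177 mm) begins 78 mm behind the grasp point.
Start: joints at [1.151, 0.3, 1.521, -0, 1.321, -0.067], TCP at [0.19, 0.516, 0.219] pointing down, gripper open.
Joint ranges: [-3.03, 3.03], [-0.79, 2.21], [0.23, 2.52], [-1.04, 4.18], [0, 3.07], [-2.55, 2.55]. Speed limits (rad/s): [2.22, 2.22, 2.57, 3.14, 3.14, 3.14].

### API

Orientations are given as [roll, pitch, yaw] about the fixed x, y, z axes, in that order (R = Rz(yaw) Ry(pitch) Rx(roll)).
In Python, from station import ctrl gives the robot as it stands. The module is installed in compiled form; this text tells all that it offers.
- The arm moves only by the tool move_arm, never from a script. Its argument "targets" is a list of rows, each a list of 7 numbers: the opening, from -1 (shut) to 1 (fully open), then the shift along the tool's x, y, z in units of 50 mm (1.0 is 50 mm), then the turn, a rotation vector about the tool's x, y, z in rad. A call has 1 to 12 rows; each row is the pose to reach, as a shift and turn from the pose commanded when the call began, along the tool's axes at that moment; what a row does not reach only later rows make up. A row lasts 1/10 s, in which the tool goes at most 50 mm and 8.59 degrees, less where a joint would pass 70% of its speed; a pose out of reach is approached as far as the arm can. A call with a gripper value outside its range is refused whole. The fingers move at their own pace and stop on an object; "grip_force" is the grip in N (left out, the last holds). Time passes only in rows, so rows that repeat a pose let the fingers close. It gives the time, the measured TCP pose, the force, the opening and the grip force at its end, in the units of the state.
- ctrl.get_obs(): the state, without advancing time (a new reading comes with each control period).
- ctrl.camera(name): name is "side" or "top"; returns (picture, depth): 480x640x3 uint8, red, green, blue; 480x640 float32, m along the optical axis (not along the pixel's ray), 0 where there is no reading.
- ctrl.camera_params(name): a dict with "intrinsics" (3x3 intrinsics, pixels), "rvec" (rotation vector, rad) and "tvec" (3), from world to camera coordinates, as OpenCV has them. Camera axes: x right, y down, z forward; pixel columns grow to the right and rows downward; lengths in m; the calibration is good to about 2 mm. A picture is of the moment at which its call begins. camera_params takes no time and is no camera call.
- ctrl.hand_in(): hands the job in; it is judged then, once.
Trained networks look in the newest picture that a camera, given by its name, has taken for a name from the list of things; names that differ only in an ending like _2 or _b are one class to them, and where a whole thing is asked for, a point or a joint stands for the part that bears it (a point fixed in the world has none). Each returns a list of dicts, best first, with "score" (0 to 1); they miss things now and then, are a little off and sometimes report something else, mostly with a low value. They report only what shows in the picture. A call takes as long as a camera call.
- ctrl.cut_out(camera, target): "region" (480x640 bool, what is visible of it) and "point" ([column, row] in pixels, amid what is visible of it).
- ctrl.tip_of(camera, target): "point" ([column, row] in pixels: a listed point, or the origin of a listed thing).
The state is a dict: "time_s": time; "qpos": joint angles; "joint_vel": joint speeds; "tau": joint torques, N m; "ee_pos": TCP position; "eef_rot": TCP orientation; "force": force on the tool from outside, world axes, zero at the start; "moment": the same for the moment, N m; "grip_width": finger opening in m; "grip_force": force on a finger pad.
Only numpy, scipy, OpenCV 4.12 (cv2) and the standard library are available. Lean on these libraries where they do the work, as an engineer would, in place of code of your own. Each camera call takes 0.05 s, during which the arm holds its last target. There are 200 camera calls.

## Working session

There is one attempt and no reset: what is moved stays moved. The work goes in short steps, Python scripts to look and compute and a tool call to move; the robot and the scene stay as the last step left them, time stands still between calls to the robot, and variables do not carry over. Pictures are saved under pics/ and viewed, at most 10 in all, crops included, and the job is handed in when it is done.

Besides the shell and the picture viewer there is one more tool, called after "Emit:" as name(argument=value, ...) on one line, values as JSON. move_arm: Moves the arm, as the interface text tells. Its arguments: {"type":"object","properties":{"targets":{"type":"array"},"grip_force":{"type":"number"}},"required":["targets"]}

```bash
mkdir -p pics
cat > h.py <<'E'
import numpy as np, cv2
from station import ctrl
def P(c):
    p=ctrl.camera_params(c); R,_=cv2.Rodrigues(np.array(p["rvec"],float)); return np.array(p["intrinsics"]),R,np.array(p["tvec"],float).ravel()
def ray(c,px,z):
    K,R,t=P(c); d=R.T@np.linalg.inv(K)@np.array([px[0],px[1],1.]); o=-R.T@t
    return o+d*(z-o[2])/d[2]
def proj(c,X):
    K,R,t=P(c); q=K@(R@np.array(X,float)+t); return q[:2]/q[2]
E
python3 - <<'E'
from h import *
o=ctrl.get_obs();print(o["time_s"],o["ee_pos"],o["eef_rot"],o["grip_width"])
for c in("side","top"):
    im,d=ctrl.camera(c); cv2.imwrite(f"pics/{c}0.png",im[:,:,::-1])
    K,R,t=P(c);print(c,"cam",(-R.T@t).round(3),"fwd",R[2].round(2))
    for n in("tall_jar","near_jar","far_jar","vase","tin","dish","shell"):
        for r in ctrl.tip_of(c,n)[:2]: print(n,"tip",round(r["score"],2),np.round(r["point"]),ray(c,r["point"],0).round(3))
E
```

```text
0.0 [0.18994646 0.51589897 0.21888222] [-3.14045428e+00 -9.51377928e-05  2.78876360e+00] 0.09374880611213339
side cam [ 0.044 -0.852  1.119] fwd [ 0.35  0.59 -0.73]
tall_jar tip 0.87 [373. 290.] [ 0.6   -0.151  0.   ]
near_jar tip 0.79 [269. 242.] [0.461 0.128 0.   ]
far_jar tip 0.89 [349. 215.] [0.696 0.101 0.   ]
far_jar tip 0.41 [318. 303.] [ 0.465 -0.114  0.   ]
vase tip 0.65 [317. 305.] [ 0.461 -0.118  0.   ]
tin tip 0.92 [272. 188.] [0.569 0.314 0.   ]
dish tip 0.62 [216. 201.] [0.409 0.349 0.   ]
dish tip 0.25 [451. 307.] [ 0.73  -0.292  0.   ]
shell tip 0.92 [451. 308.] [ 0.726 -0.295  0.   ]
top cam [0.465 0.003 1.222] fwd [ 0.08  0.03 -1.  ]
tall_jar tip 0.95 [404. 212.] [ 0.602 -0.155  0.   ]
near_jar tip 0.81 [273. 274.] [0.461 0.125 0.   ]
far_jar tip 0.69 [293. 168.] [0.695 0.089 0.   ]
vase tip 0.64 [391. 277.] [ 0.461 -0.128  0.   ]
tin tip 0.73 [187. 220.] [0.576 0.317 0.   ]
dish tip 0.94 [177. 294.] [0.414 0.332 0.   ]
shell tip 0.86 [468. 158.] [ 0.723 -0.29   0.   ]
shell tip 0.6 [390. 278.] [ 0.46  -0.125  0.   ]
```

View pics/side0.png

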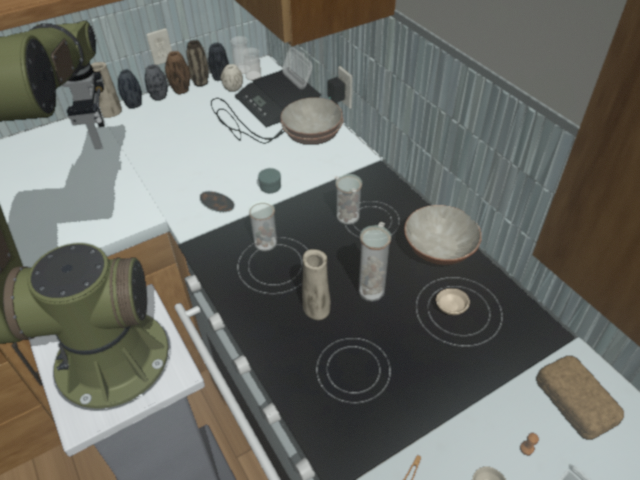

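View pics/top0.png

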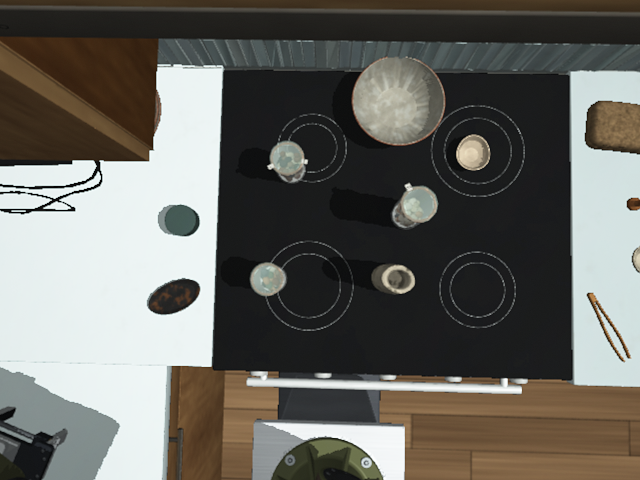

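Run:
```python
from h import *
# refine: fit circle silhouettes vs region from the top cam: compare model hull (cylinder) with region
from scipy.optimize import minimize
dims={"tall_jar":(.065,.065,.202),"near_jar":(.066,.066,.127),"far_jar":(.069,.077,.132),"vase":(.062,.077,.173)}
g0={"tall_jar":(.60,-.153),"near_jar":(.461,.126),"far_jar":(.695,.095),"vase":(.461,-.124)}
a=np.linspace(0,2*np.pi,24)
for n,(dx,dy,h) in dims.items():
  for c in("side","top"):
    ctrl.camera(c)
    rs=ctrl.cut_out(c,n)
    K,R,t=P(c)
    def hull(xy):
        X=np.array([[xy[0]+dx/2*np.cos(b),xy[1]+dy/2*np.sin(b),z] for b in a for z in(0,h)])
        q=(K@(R@X.T+t[:,None]));q=(q[:2]/q[2]).T
        m=np.zeros((480*4,640*4),np.uint8);cv2.fillConvexPoly(m,cv2.convexHull((q*4).round().astype(np.int32)),1);return m>0
    for r in rs[:2]:
        reg=cv2.resize(r["region"].astype(np.uint8),None,fx=4,fy=4,interpolation=0)>0
        f=lambda xy:-(hull(xy)&reg).sum()/(hull(xy)|reg).sum()
        s=minimize(f,g0[n],method="Nelder-Mead",options=dict(initial_simplex=np.array(g0[n])+[[0,0],[.02,0],[0,.02]],maxiter=60))
        print(n,c,round(r["score"],2),s.x.round(4),round(-s.fun,3))
```

```text
tall_jar side 0.75 [ 0.5963 -0.1494] 0.929
tall_jar top 0.83 [ 0.5953 -0.1571] 0.927
tall_jar top 0.66 [ 0.6   -0.153] -0.0
near_jar side 0.96 [0.4526 0.1323] 0.864
near_jar side 0.48 [0.461 0.126] -0.0
near_jar top 0.97 [0.4505 0.1254] 0.939
far_jar side 0.69 [0.695 0.095] -0.0
far_jar side 0.68 [0.6907 0.1042] 0.828
far_jar top 0.62 [0.6895 0.0924] 0.845
vase side 0.83 [ 0.4562 -0.1225] 0.807
vase top 0.91 [ 0.4583 -0.1166] 0.823
```

The pictures match the detections. In the top view the tall jar's foot is at about (404,212), the near jar at (273,274), the far jar at (293,168) and the vase at (391,277), nearer to the robot than the tall jar. A vertical tool would bring the gripper body against the 202 mm jar, so I'll tilt the tool about 35° and cradle the foot with half-closed fingers.

```bash
cat >> h.py <<'E'
from scipy.spatial.transform import Rotation as Ro
u=np.array([-.09,.996,0]); u/=np.linalg.norm(u)
def goalR(th,u=u):
    th=np.radians(th); Z=np.array([0,0,1.])
    z=np.sin(th)*u-np.cos(th)*Z; x=np.cos(th)*u+np.sin(th)*Z
    return np.c_[x,np.cross(z,x),z]
def row(p,Rg,p0=None,R0=None):
    o=ctrl.get_obs()
    R0=Ro.from_euler("xyz",o["eef_rot"]).as_matrix() if R0 is None else R0
    p0=o["ee_pos"] if p0 is None else np.array(p0)
    return (R0.T@(np.array(p)-p0)/.05).round(3).tolist()+Ro.from_matrix(R0.T@Rg).as_rotvec().round(3).tolist()
E
python3 -c "
from h import *
print(row([.608,-.25,.32],goalR(0)))
print(row([.608,-.25,.20],goalR(35),[.608,-.25,.32],goalR(0)))"
```

```text
[-13.138, -11.49, -2.011, -0.0, 0.0, 1.128]
[0.0, 0.0, 2.4, -0.0, 0.611, 0.0]
```

Emit:
move_arm(targets=[[-0.15, -1, -0.9, -2, 0, 0, 0], [-0.15, -13.14, -11.49, -2, 0, 0, 1.128], [-0.15, -13.14, -11.49, -2, 0, 0, 1.128], [-0.15, -13.14, -11.49, -2, 0, 0, 1.128], [-0.15, -13.14, -11.49, -2, 0, 0, 1.128], [-0.15, -13.14, -11.49, -2, 0, 0, 1.128], [-0.15, -13.14, -11.49, -2, 0, 0, 1.128], [-0.15, -13.14, -11.49, -2, 0, 0, 1.128], [-0.15, -13.14, -11.49, -2, 0, 0, 1.128], [-0.15, -13.14, -11.49, -2, 0, 0, 1.128], [-0.15, -13.14, -11.49, -2, 0, 0, 1.128], [-0.15, -13.14, -11.49, -2, 0, 0, 1.128]])

```text
time_s: 2.8
ee_pos: [0.4666, 0.0078, 0.2993]
eef_rot: [3.141, 0.0, 1.661]
force: [0.8, 0.4, 0.2]
grip_width: 0.0397
grip_force: 0.0
```

```bash
python3 -c "
from h import *
o=ctrl.get_obs();print(o['ee_pos'],np.degrees(o['eef_rot']),o['grip_width'],o['qpos'])
print(row([.608,-.25,.28],goalR(35)))"
```

```text
[0.46663461 0.0077739  0.29932496] [1.79964957e+02 1.54128683e-03 9.51407790e+01] 0.03973368555128479 [-6.18820142e-02  5.79908674e-02  1.62041773e+00  6.61651704e-05
  1.46257539e+00 -1.51612669e-01]
[-5.388, 2.354, 0.388, 0.001, 0.611, -0.0]
```

Emit:
move_arm(targets=[[-0.15, -5.4, 2.35, -0.3, 0, 0, 0], [-0.15, -5.4, 2.35, -0.3, 0, 0, 0], [-0.15, -5.4, 2.35, -0.3, 0, 0, 0], [-0.15, -5.4, 2.35, -0.3, 0, 0, 0], [-0.15, -5.4, 2.35, -0.3, 0, 0, 0], [-0.15, -5.4, 2.35, -0.3, 0, 0, 0], [-0.15, -5.4, 2.35, 1.2, 0, 0.611, 0], [-0.15, -5.4, 2.35, 1.2, 0, 0.611, 0], [-0.15, -5.4, 2.35, 1.2, 0, 0.611, 0], [-0.15, -5.4, 2.35, 1.2, 0, 0.611, 0], [-0.15, -5.4, 2.35, 1.2, 0, 0.611, 0], [-0.15, -5.4, 2.35, 1.2, 0, 0.611, 0]])

```text
time_s: 4.0
ee_pos: [0.6074, -0.2489, 0.2381]
eef_rot: [-3.14, -0.609, 1.659]
force: [-0.4, 1.3, 0.1]
grip_width: 0.04
grip_force: 0.0
```

```bash
python3 - <<'E'
from h import *
o=ctrl.get_obs();print(o['ee_pos'],np.degrees(o['eef_rot']),o['grip_width'],o['qpos'])
for c in("side","top"):
    im,d=ctrl.camera(c); cv2.imwrite(f"pics/{c}1.png",im[:,:,::-1])
    print(c,proj(c,o['ee_pos']))
    for n in("tall_jar","near_jar","far_jar","vase"):
        for r in ctrl.tip_of(c,n)[:1]: print(n,"tip",round(r["score"],2),np.round(r["point"]),ray(c,r["point"],0).round(3))
print(row([.608,-.25,.06],goalR(35)))
# fit the kinematics: base a1,d1,L1,a3,L2,Lt
E
python3 - <<'E'
import cv2,numpy as np
a=cv2.imread("pics/side1.png");b=cv2.imread("pics/top1.png")
cv2.imwrite("pics/both1.png",cv2.resize(np.vstack([a[100:400,100:600],b[60:360,100:600]]),(500,600)))
E
```

```text
[ 0.60739796 -0.24892267  0.23805564] [-179.93207204  -34.86569344   95.06851764] 0.03998764566471759 [-0.61656853  0.76105866  0.89699569  0.47276689  1.87386553 -0.65252614]
side [408.52964455 247.90463234]
tall_jar tip 0.6 [374. 290.] [ 0.601 -0.153  0.   ]
near_jar tip 0.61 [267. 244.] [0.452 0.123 0.   ]
vase tip 0.87 [317. 306.] [ 0.459 -0.119  0.   ]
top [476.71925759 195.13145565]
tall_jar tip 0.71 [403. 213.] [ 0.6   -0.152  0.   ]
far_jar tip 0.9 [292. 168.] [0.694 0.091 0.   ]
vase tip 0.86 [385. 278.] [ 0.458 -0.115  0.   ]
[-2.084, 0.007, 2.916, 0.0, 0.0, 0.0]
```

View pics/both1.png

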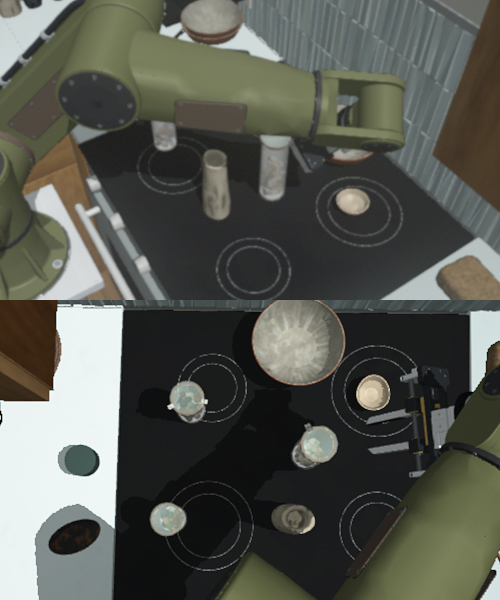

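The hand is behind the jar with both fingers aimed at it, and nothing has moved. I'll fit the arm's links to check that the forearm clears the vase during the push.

```bash
cat > kin.py <<'E'
from h import *
from scipy.optimize import least_squares
D=[([1.151,.3,1.521,0,1.321,-.067],[.18994646,.51589897,.21888222],[-3.14045,-.0001,2.78876]),
([-.061882,.0579909,1.6204177,.00007,1.4625754,-.1516127],[.46663461,.0077739,.29932496],np.radians([179.965,.0015,95.1408])),
([-.61656853,.76105866,.89699569,.47276689,1.87386553,-.65252614],[.60739796,-.24892267,.23805564],np.radians([-179.932,-34.8657,95.0685]))]
def fk(k,q):
    a1,d1,L1,a3,L2,Lt=k; A=lambda ax,v:Ro.from_euler(ax,v).as_matrix()
    e=np.array([a1,0,d1])+A("y",q[1])@[0,0,L1]
    R=A("y",q[1]+q[2]); w=e+R@[-a3,0,L2]
    Rw=R@A("z",q[3])@A("y",q[4])@A("z",q[5]); B=A("z",q[0])
    return B@e,B@w,B@(w+Rw@[0,0,Lt]),B@Rw
f=lambda k:np.concatenate([fk(k,q)[2]-p for q,p,r in D])
s=least_squares(f,[.05,.3,.4,0.,.4,.25]); k=s.x
if __name__=="__main__":
    print(k.round(3),np.abs(s.fun).max())
    for q,p,r in D: print(fk(k,q)[3][:,2].round(2),Ro.from_euler("xyz",r).as_matrix()[:,2].round(2))
    q=np.array(D[2][0])
    for sy in np.linspace(-.25,.075,6):
        p=np.array([.608,-.25,.028])+u*(sy+.25); Rg=goalR(35)
        def g(q):
            Rq=fk(k,q)[3]; return np.r_[(fk(k,q)[2]-p)*10, Rq[:,2]-Rg[:,2], np.dot(np.abs(Rq[:,1])*0+Rq[:,1],Rg[:,0]) ]
        q=least_squares(g,q).x; e,w,t,_=fk(k,q)
        v=np.array([.459,-.118,.173]); tt=np.clip(np.dot(v-e,w-e)/np.dot(w-e,w-e),0,1)
        hd=np.linalg.norm((e+(w-e)*np.linspace(0,1,50)[:,None]-v)*[1,1,0],axis=1);i=hd.argmin()
        print(p.round(3),q.round(2),"e",e.round(2),"w",w.round(2),"d3",np.linalg.norm(e+(w-e)*tt-v).round(3),"over",hd[i].round(3),(e+(w-e)*i/49)[2].round(3), np.abs(g(q)).max().round(4))
E
python3 kin.py
```

```text
[ 0.009  0.335  0.472 -0.121  0.444  0.341] 0.03649951426357688
[-0. -0. -1.] [-0. -0. -1.]
[ 0.  0. -1.] [ 0.  0. -1.]
[-0.05  0.57 -0.82] [-0.05  0.57 -0.82]
[ 0.608 -0.25   0.028] [-0.62  1.    0.97  0.45  1.59  0.77] e [ 0.33 -0.24  0.59] w [ 0.63 -0.44  0.31] d3 0.35 over 0.17 0.562 0.0
[ 0.602 -0.185  0.028] [-0.55  0.93  1.12  0.48  1.5   0.8 ] e [ 0.33 -0.2   0.62] w [ 0.62 -0.38  0.31] d3 0.316 over 0.139 0.561 0.0
[ 0.596 -0.121  0.028] [-0.47  0.87  1.24  0.51  1.41  0.82] e [ 0.33 -0.17  0.64] w [ 0.61 -0.32  0.31] d3 0.278 over 0.105 0.544 0.0
[ 0.59  -0.056  0.028] [-0.39  0.83  1.34  0.55  1.33  0.86] e [ 0.33 -0.14  0.65] w [ 0.61 -0.25  0.31] d3 0.239 over 0.066 0.527 0.0
[0.585 0.009 0.028] [-0.3   0.79  1.42  0.59  1.25  0.9 ] e [ 0.33 -0.1   0.67] w [ 0.6  -0.19  0.31] d3 0.208 over 0.023 0.506 0.0
[0.579 0.074 0.028] [-0.2   0.76  1.48  0.64  1.18  0.95] e [ 0.33 -0.07  0.68] w [ 0.6  -0.12  0.31] d3 0.192 over 0.024 0.488 0.0
```

The forearm axis stays about 190 mm from the vase top. Descending behind the jar.

Emit:
move_arm(targets=[[-0.15, -0.6, 0, 0.86, 0, 0, 0], [-0.15, -1.2, 0, 1.72, 0, 0, 0], [-0.15, -1.8, 0, 2.58, 0, 0, 0], [-0.15, -2.1, 0, 3, 0, 0, 0], [-0.15, -2.3, 0, 3.28, 0, 0, 0], [-0.15, -2.4, 0, 3.43, 0, 0, 0], [-0.15, -2.4, 0, 3.43, 0, 0, 0], [-0.15, -2.4, 0, 3.43, 0, 0, 0]])

```text
time_s: 5.3
ee_pos: [0.6081, -0.2488, 0.0315]
eef_rot: [3.139, -0.609, 1.662]
force: [0.5, 2.1, -0.8]
grip_width: 0.0401
grip_force: 0.0
```

Run:
```python
from h import *
o=ctrl.get_obs();p=o['ee_pos'];print(p,np.degrees(o['eef_rot']),o['force'])
for t in([.604,-.20,.028],[.602,-.17,.028]): print(t,row(t,goalR(35)))
im,d=ctrl.camera("side"); cv2.imwrite("pics/side2.png",im[150:400,200:533,::-1].repeat(2,0).repeat(2,1))
for n in("tall_jar","vase"):
    for r in ctrl.tip_of("side",n)[:1]: print(n,ray("side",r["point"],0).round(3))
```

```text
[ 0.60811382 -0.24880928  0.03148908] [179.85141001 -34.91109806  95.24071758] [ 0.45884919  2.10560962 -0.79163093]
[0.604, -0.2, 0.028] [0.763, 0.006, 0.618, 0.002, 0.002, 0.001]
[0.602, -0.17, 0.028] [1.256, 0.02, 0.962, 0.002, 0.002, 0.001]
tall_jar [ 0.597 -0.153  0.   ]
vase [ 0.468 -0.115  0.   ]
```

View pics/side2.png

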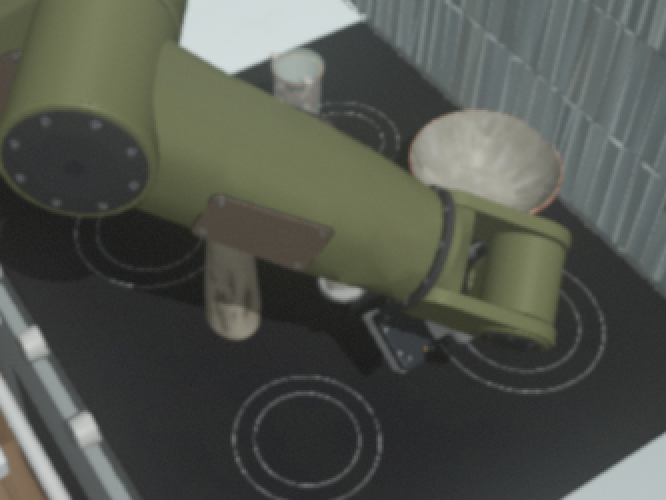

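The hand is down behind the jar's foot, with the vase and shell clear of it. Pushing along the line slowly.

Emit:
move_arm(targets=[[-0.15, 0.13, 0, 0.09, 0, 0, 0], [-0.15, 0.26, 0, 0.18, 0, 0, 0], [-0.15, 0.39, 0, 0.27, 0, 0, 0], [-0.15, 0.52, 0, 0.36, 0, 0, 0], [-0.15, 0.65, 0, 0.455, 0, 0, 0], [-0.15, 0.78, 0, 0.545, 0, 0, 0], [-0.15, 0.91, 0, 0.635, 0, 0, 0], [-0.15, 1.04, 0, 0.725, 0, 0, 0], [-0.15, 1.15, 0, 0.8, 0, 0, 0], [-0.15, 1.25, 0, 0.87, 0, 0, 0], [-0.15, 1.33, 0, 0.93, 0, 0, 0], [-0.15, 1.4, 0, 0.98, 0, 0, 0]])

```text
time_s: 6.65
ee_pos: [0.5998, -0.163, 0.0297]
eef_rot: [3.141, -0.611, 1.661]
force: [0.3, -4.4, 0.6]
grip_width: 0.0404
grip_force: 2.0
```

Run:
```python
from h import *
o=ctrl.get_obs();p=o['ee_pos'];print(p,np.degrees(o['eef_rot']),o['force'])
im,d=ctrl.camera("top"); cv2.imwrite("pics/top3.png",im[90:340,150:483,::-1].repeat(2,0).repeat(2,1))
print(np.round(proj("top",p+[0,0,0])))
for n in("tall_jar","vase","near_jar","far_jar"):
    for r in ctrl.tip_of("top",n)[:1]: print(n,round(r["score"],2),ray("top",r["point"],0).round(3))
```

```text
[ 0.59975105 -0.16297974  0.02972862] [179.98180599 -34.99319123  95.16186899] [ 0.25026719 -4.35333277  0.57784167]
[410. 212.]
tall_jar 0.93 [ 0.601 -0.123  0.   ]
vase 0.85 [ 0.457 -0.118  0.   ]
near_jar 0.7 [0.453 0.127 0.   ]
far_jar 0.8 [0.691 0.09  0.   ]
```

View pics/top3.png

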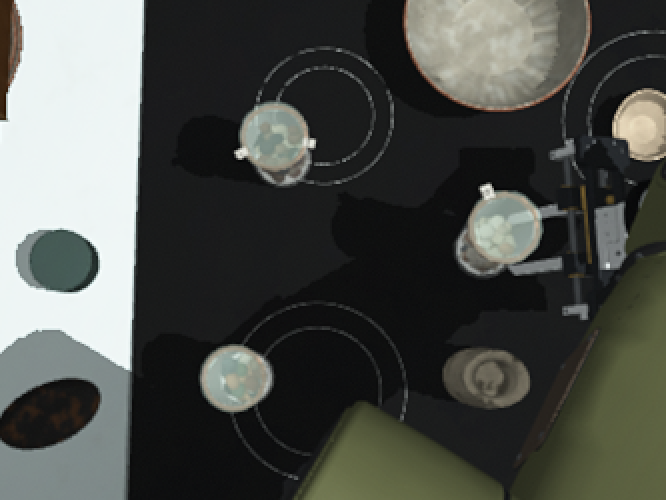

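The jar is upright and cradled, 40 mm ahead of the TCP at (0.601, -0.123) as predicted. The hand's near end, at about (575,312) in the crop, will pass the vase with about 2 cm to spare. Continuing.

Emit:
move_arm(targets=[[-0.15, 0.1, 0, 0.07, 0, 0, 0], [-0.15, 0.23, 0, 0.16, 0, 0, 0], [-0.15, 0.36, 0, 0.25, 0, 0, 0], [-0.15, 0.5, 0, 0.35, 0, 0, 0], [-0.15, 0.64, 0, 0.445, 0, 0, 0], [-0.15, 0.78, 0, 0.54, 0, 0, 0], [-0.15, 0.92, 0, 0.64, 0, 0, 0], [-0.15, 1.06, 0, 0.74, 0, 0, 0], [-0.15, 1.2, 0, 0.835, 0, 0, 0], [-0.15, 1.34, 0, 0.935, 0, 0, 0], [-0.15, 1.46, 0, 1.02, 0, 0, 0], [-0.15, 1.56, 0, 1.09, 0, 0, 0]])

```text
time_s: 8.1
ee_pos: [0.5911, -0.0678, 0.0297]
eef_rot: [-3.142, -0.611, 1.661]
force: [0.9, -4.3, -0.4]
grip_width: 0.0399
grip_force: 1.8
```

Run:
```python
from h import *
o=ctrl.get_obs();p=o['ee_pos'];print(p,np.degrees(o['eef_rot']),o['force'])
for c in("top","side"):
  im,d=ctrl.camera(c)
  for n in("tall_jar","vase","near_jar","far_jar"):
    for r in ctrl.tip_of(c,n)[:1]: print(c,n,round(r["score"],2),ray(c,r["point"],0).round(3))
print(row([.578,.07,.03],goalR(35)))
```

```text
[ 0.59106257 -0.06778183  0.02974567] [-179.99601047  -35.00702626   95.16603455] [ 0.89516904 -4.28784957 -0.37499616]
top tall_jar 0.88 [ 0.591 -0.028  0.   ]
top vase 0.67 [ 0.455 -0.121  0.   ]
top near_jar 0.87 [0.453 0.125 0.   ]
top far_jar 0.91 [0.695 0.09  0.   ]
side tall_jar 0.57 [ 0.57  -0.028  0.   ]
side vase 0.87 [ 0.463 -0.111  0.   ]
side near_jar 0.97 [0.464 0.132 0.   ]
[2.283, -0.013, 1.594, 0.0, -0.0, -0.0]
```

The jar is on track at (0.591, -0.028). I'll increase the tilt to 45° on the way so the gripper body stays well clear of the far jar at the end.

Emit:
move_arm(targets=[[-0.15, 0.1, 0, 0.07, 0, 0.02, 0], [-0.15, 0.23, 0, 0.16, 0, 0.04, 0], [-0.15, 0.36, 0, 0.25, 0, 0.06, 0], [-0.15, 0.5, 0, 0.35, 0, 0.08, 0], [-0.15, 0.64, 0, 0.445, 0, 0.1, 0], [-0.15, 0.78, 0, 0.54, 0, 0.12, 0], [-0.15, 0.92, 0, 0.64, 0, 0.14, 0], [-0.15, 1.06, 0, 0.74, 0, 0.155, 0], [-0.15, 1.2, 0, 0.835, 0, 0.165, 0], [-0.15, 1.34, 0, 0.935, 0, 0.175, 0], [-0.15, 1.46, 0, 1.02, 0, 0.175, 0], [-0.15, 1.56, 0, 1.09, 0, 0.175, 0]])

```text
time_s: 9.8
ee_pos: [0.5825, 0.027, 0.0299]
eef_rot: [3.141, -0.786, 1.661]
force: [0.8, -3.1, -2.6]
grip_width: 0.0403
grip_force: 2.0
```

Run:
```python
from h import *
o=ctrl.get_obs();p=o['ee_pos'];print(p,np.degrees(o['eef_rot']),o['force'])
for c in("side","top"):
  im,d=ctrl.camera(c)
  for n in("tall_jar","vase","near_jar","far_jar"):
    for r in ctrl.tip_of(c,n)[:1]: print(c,n,round(r["score"],2),ray(c,r["point"],0).round(3))
cv2.imwrite("pics/top4.png",im[90:340,150:483,::-1].repeat(2,0).repeat(2,1))
print(row([.578,.069,.03],goalR(45)))
```

```text
[0.58254624 0.02699054 0.02992802] [179.99297844 -45.02792394  95.17124052] [ 0.84891826 -3.05798309 -2.5754727 ]
side tall_jar 0.5 [0.583 0.063 0.   ]
side vase 0.88 [ 0.46  -0.117  0.   ]
side near_jar 0.68 [0.459 0.121 0.   ]
top tall_jar 0.92 [0.583 0.065 0.   ]
top near_jar 0.96 [0.454 0.124 0.   ]
top far_jar 0.64 [0.691 0.096 0.   ]
[0.609, -0.016, 0.608, 0.0, -0.001, -0.0]
```

View pics/top4.png

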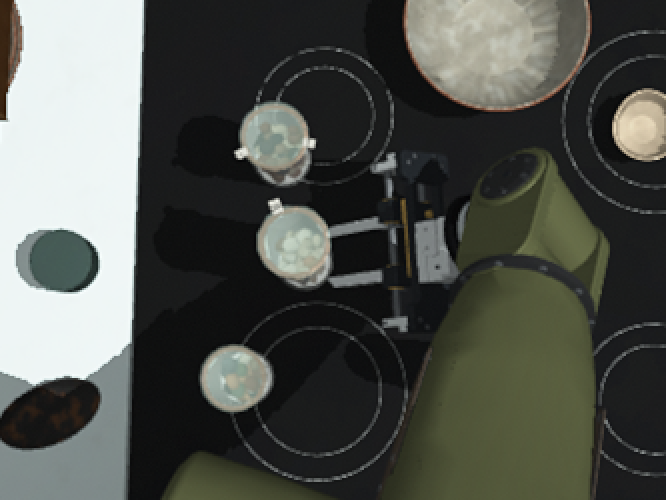

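The jar is upright and nearly in the row. In the crop its lid is at (293,243), between the far jar at (275,135) and the near jar at (237,378), and the hand is clear of both. The last 45 mm includes a small sideways correction through the cradle.

Emit:
move_arm(targets=[[-0.15, 0.08, -0.01, 0.08, 0, 0, 0], [-0.15, 0.18, -0.03, 0.18, 0, 0, 0], [-0.15, 0.28, -0.04, 0.28, 0, 0, 0], [-0.15, 0.38, -0.06, 0.38, 0, 0, 0], [-0.15, 0.47, -0.07, 0.47, 0, 0, 0], [-0.15, 0.54, -0.08, 0.54, 0, 0, 0], [-0.15, 0.59, -0.09, 0.59, 0, 0, 0], [-0.15, 0.62, -0.09, 0.62, 0, 0, 0], [-0.15, 0.63, -0.09, 0.63, 0, 0, 0], [-0.15, 0.63, -0.09, 0.63, 0, 0, 0]])

```text
time_s: 11.3
ee_pos: [0.5741, 0.0703, 0.0299]
eef_rot: [-3.141, -0.786, 1.661]
force: [-0.2, -3.2, 0.8]
grip_width: 0.0398
grip_force: 1.4
```

Run:
```python
from h import *
o=ctrl.get_obs();p=o['ee_pos'];print(p,np.degrees(o['eef_rot']),o['force'])
for i in range(2):
 for c in("side","top"):
  im,d=ctrl.camera(c)
  for n in("tall_jar","near_jar","far_jar"):
    for r in ctrl.tip_of(c,n)[:1]: print(c,n,round(r["score"],2),ray(c,r["point"],0).round(3))
```

```text
[0.57406691 0.07028628 0.02987574] [-179.99121767  -45.04261661   95.15545082] [-0.16903225 -3.22847958  0.81447863]
side tall_jar 0.65 [0.57  0.122 0.   ]
side near_jar 0.8 [0.456 0.129 0.   ]
top tall_jar 0.69 [0.573 0.115 0.   ]
top near_jar 0.74 [0.451 0.131 0.   ]
top far_jar 0.9 [0.692 0.093 0.   ]
side tall_jar 0.5 [0.568 0.113 0.   ]
side near_jar 0.77 [0.46  0.134 0.   ]
top tall_jar 0.89 [0.573 0.103 0.   ]
top near_jar 0.79 [0.457 0.127 0.   ]
top far_jar 0.97 [0.696 0.089 0.   ]
```

Measured mean: tall jar about (0.571, 0.112), against a midpoint of about (0.575, 0.110). Backing straight off, then up.

Emit:
move_arm(targets=[[-0.15, -0.05, 0, -0.05, 0, 0, 0], [-0.15, -0.15, 0, -0.15, 0, 0, 0], [-0.15, -0.3, 0, -0.3, 0, 0, 0], [-0.15, -0.5, 0.1, -0.5, 0, 0, 0], [-0.15, -0.7, 0.2, -0.7, 0, 0, 0], [-0.15, -0.85, 0.2, -0.85, 0, 0, 0], [-0.15, -0.6, 0.2, -1.1, 0, 0, 0], [-0.15, -0.2, 0.2, -1.5, 0, 0, 0], [-0.15, 0.3, 0.2, -2, 0, 0, 0], [-0.15, 0.8, 0.2, -2.5, 0, 0, 0], [-0.15, 1.27, 0.2, -2.97, 0, 0, 0], [-0.15, 1.27, 0.2, -2.97, 0, 0, 0]])

```text
time_s: 13.3
ee_pos: [0.5906, 0.0111, 0.1856]
eef_rot: [3.131, -0.783, 1.669]
force: [0.7, 0.3, -0.1]
grip_width: 0.0403
grip_force: 0.0
```

Run:
```python
from h import *
o=ctrl.get_obs();p=o['ee_pos'];print(o["time_s"],p,o['force'])
for c in("side","top"):
  im,d=ctrl.camera(c)
  cv2.imwrite(f"pics/{c}5.png",im[:,:,::-1])
  for n in("tall_jar","near_jar","far_jar","vase","shell","tin","dish"):
    for r in ctrl.tip_of(c,n)[:1]: print(c,n,round(r["score"],2),ray(c,r["point"],0).round(3))
a=cv2.imread("pics/side5.png");b=cv2.imread("pics/top5.png")
cv2.imwrite("pics/both5.png",np.vstack([a[100:400,100:600],b[60:360,100:600]]))
```

```text
13.3 [0.59056023 0.01109245 0.18557305] [ 0.67460052  0.27374727 -0.1309312 ]
side tall_jar 0.8 [0.576 0.116 0.   ]
side near_jar 0.73 [0.46  0.125 0.   ]
side far_jar 0.58 [0.692 0.082 0.   ]
side vase 0.93 [ 0.462 -0.118  0.   ]
side shell 0.78 [ 0.732 -0.294  0.   ]
side tin 0.61 [0.568 0.329 0.   ]
side dish 0.92 [0.403 0.341 0.   ]
top tall_jar 0.73 [0.575 0.108 0.   ]
top near_jar 0.6 [0.455 0.126 0.   ]
top far_jar 0.87 [0.692 0.085 0.   ]
top shell 0.86 [ 0.721 -0.292  0.   ]
top tin 0.67 [0.575 0.322 0.   ]
top dish 0.97 [0.417 0.34  0.   ]
```

View pics/both5.png

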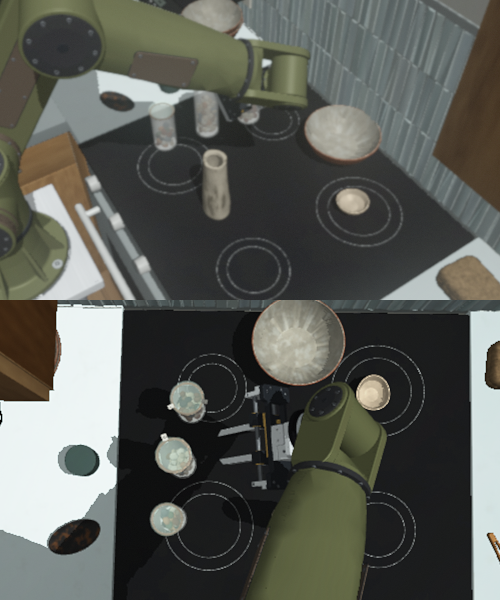

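The three jars stand in one straight row in the top view, at (188,400), (174,457) and (168,518) in the crop. The hand is clear and the bystanders haven't moved.

```bash
python3 -c "
from h import *
print(ctrl.hand_in())"
```

```text
the job is handed in; nothing more can be done
None
```

The tall jar was pushed upright, low at its foot, to about 5 mm or less from the midpoint between the two short jars. The row is straight with clear gaps, the other things did not measurably move, the hand is clear, and I handed the job in at about 14 s; no verdict came back.

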